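Fit the stop blade and wind the length stop to its size mark

ROBOT

A 6-joint arm with a two-finger parallel gripper is mounted at the origin on the work surface. World frame = base frame: x ahead of the robot, y to its left, z up, the work surface at z = 0. Lengths are in m, angles in rad, forces in N, time in s.
With the tool pointing down it reaches from about 0.375 to 0.9 m from the base axis. Payload 3.1 kg.
Tool frame: the origin (TCP) lies on the centre line of the jaws, within the pads' length; the fingertips stand 11 mm ahead of it and the grasp point (between the pads) lies 8 mm behind it; x points along the fingers, y is the direction in which the jaws open and shut, and the axes are right-handed (so a half turn about x gives the same grasp; the last joint's range is limited). The gripper opens to 87 mm and grips with 3 to 60 N. Pads are 19 mm wide; open, the fingers measure 117 mm over their backs; the gripper's body (75 mm by 190 mm) begins 51 mm behind the grasp point.
Start: joints at [1.117, 0.527, 1.433, -0, 1.181, -0.178], TCP at [0.17, 0.602, 0.234] pointing down, gripper open.
Joint ranges: [-3.08, 3.08], [-0.75, 2.2], [0.22, 2.44], [-1.43, 4.57], [0, 2.65], [-2.85, 2.85]. Speed limits (rad/s): [2.79, 2.79, 3.14, 3.14, 3.14, 3.14].

INTERFACE

Orientations are given as a unit quaternion [x, y, z, w].
In Python, from rig import robot, camera, camera_info gives the robot as it stands.
- The arm moves only by the shell command python3 -m inch 'ROWS' [FORCE]. ROWS is JSON, a list that holds one entry, the list of rows, each a list of 5 numbers: the shift along the tool's x, y, z in cm, then the turn about the tool's x in rad, then the opening, from 0 (shut) to 1 (fully open). A call has 1 to 8 rows; each row shifts and turns the pose as measured when the row begins, along the tool's axes as they then stand; what a row does not reach is not made up. A row lasts 1/12 s, in which the tool goes at most 41.7 mm and 7.16 degrees, less where a joint would pass 70% of its speed; a pose out of reach is approached as far as the arm can. A call with a gripper value outside its range is refused whole. The fingers move at their own pace and stop on an object; FORCE is the grip in N (left out, the last holds). Time passes only in rows, so rows that do not move let the fingers close. It gives the time, the measured TCP pose, the force and the opening at its end, in the units of the state.
- robot.get_obs(): the state, without advancing time (a new reading comes with each control period).
- camera(name): name is "scene" or "top" or "wrist"; returns the picture (384x512x3 uint8, red, green, blue); there is no depth.
- camera_info(name): a dict with "camera_matrix" (3x3 intrinsics, pixels), "rvec" (rotation vector, rad) and "tvec" (3), from world to camera coordinates, as OpenCV has them. Camera axes: x right, y down, z forward; pixel columns grow to the right and rows downward; lengths in m; the calibration is good to about 2 mm. The wrist camera is an equidistant fisheye: a pixel r from the principal point sees the ray r / f radians off the axis. A picture is of the moment at which its call begins: read the wrist's pose just before it. camera_info takes no time and is no camera call; for the wrist camera it gives the pose at the moment of the call.
- robot.hand_in(): hands the job in, once; it reports no verdict.
The state is a dict: "time": time; "q": joint angles; "joint_velocities": joint speeds; "joint_torque": joint torques, N m; "position": TCP position; "tool_rot": TCP orientation; "ft_force": force on the tool from outside, world axes, zero at the start; "moment": the same for the moment, N m; "grip_width": finger opening in m.
Only numpy, scipy, OpenCV 4.12 (cv2) and the standard library are available. Lean on these libraries where they do the work, as an engineer would, in place of code of your own. Each camera call takes 0.05 s, during which the arm holds its last target. There are 200 camera calls.

TASK

Set up the length stop of the insole mill. First take the orange-gripped stop blade from the wooden rack, press it upright and fully home into the middle of the sprung clip on the blue carriage, and let go of it; then wind the handwheel by its red crank knob (the wheel has a good deal of play) until the white line on the carriage's pointer stands on the red size mark of the scale. Leave the blade in the clip and all the other things on the table where they are.

Things in the scene. Friction and masses are not known exactly. Their poses are not given: they have to be found in the camera images.
- bed: The stop fixture, fixed to the table: aluminium bed 130 mm (its x) by 400 mm (its y, -215 to +185), 22 mm thick; origin at table height, z up. Carries the grey gearbox (around y = -160, top at 70 mm) with the tilted handwheel, the blue carriage that slides along y, and the white scale at the +x edge.
- carriage (a joint): Position of the blue carriage along the bed's y, m; grows away from the handwheel; range 0 to 0.07. Each clockwise turn of the handwheel (seen from above) moves it 16 mm towards the bed's +y. The screw holds itself, but the wheel has play: up to half a turn (8 mm) may be lost, at first and on reversing, before the carriage follows.
- wheel_center (a point): Centre of the handwheel, about 100 mm above the table. Black wheel 116 mm across, rim 12 mm thick; cranking takes 2 to 5 N at the knob, much less within the play. Turns with the wheel: its z axis is the axle, leaning 30 degrees from vertical towards the bed's -x (towards the robot); its x axis points from the centre to the crank knob.
- knob_grip (a point): Grip point of the red crank knob, a barrel 22 mm across, parallel to the axle, 46 mm from it, spinning freely on its pin, so it can be carried round without turning the gripper. The point is on the knob's centre line, 34 mm above the wheel's centre plane (28 mm above the rim); the knob ends 18 mm farther out. Axes parallel to wheel_center's.
- clip_floor (a point): Middle of the clip's floor on the blue carriage, 50.5 mm above the table, axes as the bed's. Two steel jaws 64 mm long in x close in y to a 1 mm gap, each backing off on a spring (3 N at rest, 1.5 N per mm more). Their mouth, 27 mm above this floor, is flared to 14 mm. Pressing the blade in parts them, 5 to 20 N, until its foot stands on this floor; they then hold it.
- pointer (a point): Point on the white line at the end of the carriage's black pointer, which reaches out over the scale; moves with the carriage. Axes as the bed's.
- mark (a point): Middle of the red size mark on the scale, a red stripe 5 mm wide (along the bed's y) with a red tab over the edge of the bed; fixed, somewhere along the scale on the far (+y) side of the pointer. Axes as the bed's.
- rack: Fixed plywood rack 100 mm (x) by 150 mm (y), holding two blades upright in slots 74 mm apart in y; slot floor at 10 mm, slot walls up to 36 mm above the table.
- blade: The stop blade with the orange grip, loose, standing in either rack slot: aluminium plate 60 mm wide (x), 6 mm thick (y), its lowest 2 mm thinned to 4 mm; on top an orange grip bar 60 x 14 mm, from 58 to 80 mm above the foot. Origin at the middle of the foot's edge, z up. About 0.1 kg. Symmetrical: either way round is right.
- blade_grip (a point): Middle of the orange grip bar, 69 mm above the blade's foot; grip it across the 14 mm thickness (its y).
- spare: A bystander in the other rack slot: a dark blade of the same size with a grey grip.
- blank: Bystander: navy foam block with a yellow layer, 110 x 270 x 32 mm, lying.
- blank2: Bystander: navy foam block with a yellow layer, 110 x 270 x 30 mm, lying.
- bottle: Bystander: white bottle, 56 mm across, 150 mm tall.
- brush: Bystander: hand brush, lying.
- caliper: Bystander: caliper 190 mm long, lying.
- mouse: Bystander: black computer mouse.
There are look-alikes about, which are no part of the job. What is shaped like the blade but pink or turquoise is not meant.

How it is judged:
On the way, in this order (a step that is already met when the one before it is completed fails the run):
1. the orange blade stands fully home in the clip, let go (z of blade in the frame of clip_floor between -0.003 and 0.003 m and y of blade in the frame of clip_floor between -0.004 and 0.004 m and x of blade in the frame of clip_floor between -0.012 and 0.012 m and angle between the y axis of blade and the y axis of clip_floor, either way round below 0.1 rad and angle between blade's own z axis and vertical below 0.1 rad and contact force between the fingers and blade below 0.1 N), for 0.2 s.
2. the pointer's white line stands on the red mark with the blade in the clip (z of blade in the frame of clip_floor between -0.003 and 0.003 m and y of blade in the frame of clip_floor between -0.004 and 0.004 m and x of blade in the frame of clip_floor between -0.012 and 0.012 m and angle between the y axis of blade and the y axis of clip_floor, either way round below 0.1 rad and angle between blade's own z axis and vertical below 0.1 rad and y of pointer in the frame of mark between -0.0025 and 0.0025 m and velocity of joint carriage between -0.0005 and 0.0005 m/s), for 0.2 s.
At the end, for the whole second after the job is handed in: The orange blade is upright in the clip (within 0.1 rad), its foot within 3 mm of the clip's floor, within 4 mm of the clip's middle across and 12 mm along it; the pointer's white line is within 2.5 mm of the middle of the red mark (on the stripe); the carriage is at rest and everything is let go (all of step 2 and contact force between the fingers and blade below 0.1 N); the robot touches nothing.
It fails at once if a bystander is moved by more than 30 mm (distance of any of spare, blank, blank2, bottle, brush, caliper, mouse from where it was at the start of the episode above 0.03 m).
It also fails if it takes over 72 s, if anything falls off the work surface, if the arm or the gripper's body presses on something with over 40 N, if the wrist force passes 120 N, or if a joint passes its speed limit or range.

## Working session

There is one attempt and no reset: what is moved stays moved. The work goes in short steps, Python scripts to look and compute and a shell command to move; the robot and the scene stay as the last step left them, time stands still between calls to the robot, and variables do not carry over. Pictures are saved under pics/ and viewed, about 8 in all and at most 12, crops included, and the job is handed in when it is done.

```bash
ls; mkdir -p pics
python3 - <<'E'
from rig import robot,camera,camera_info
import cv2,numpy as np
a=camera("top");b=camera("scene")
cv2.imwrite("pics/top0.png",cv2.resize(a[:,:,::-1],(800,600),interpolation=cv2.INTER_CUBIC))
cv2.imwrite("pics/scene0.png",cv2.resize(b[:,:,::-1],(800,600),interpolation=cv2.INTER_CUBIC))
np.save("top0.npy",a);np.save("scene0.npy",b)
for n in("top","scene","wrist"):print(camera_info(n))
print(robot.get_obs())
E
```

```text
pics
{'camera_matrix': array([[348.53039325,   0.        , 255.86612553],
       [  0.        , 348.53039325, 191.97577382],
       [  0.        ,   0.        ,   1.        ]]), 'rvec': array([ 2.11651339, -2.11755873,  0.2154655 ]), 'tvec': array([0.0277544 , 0.55553232, 1.13422033])}
{'camera_matrix': array([[400.16920414,   0.        , 262.95281604],
       [  0.        , 400.16920414, 195.76418248],
       [  0.        ,   0.        ,   1.        ]]), 'rvec': array([ 0.85472952,  2.38637612, -1.23546561]), 'tvec': array([ 0.41714067, -0.10273676,  1.70611751])}
{'camera_matrix': array([[297.31863964,   0.        , 257.11171573],
       [  0.        , 297.31863964, 188.87130949],
       [  0.        ,   0.        ,   1.        ]]), 'rvec': array([-2.32082634, -1.75755263, -0.24027604]), 'tvec': array([-0.62447238, -0.03271555,  0.39109887])}
{'time': 0.1, 'q': array([ 1.11749220e+00,  5.28343175e-01,  1.43376212e+00,  1.56383530e-06,
        1.18140950e+00, -1.78489520e-01]), 'joint_velocities': array([ 1.88459688e-04, -2.90634823e-03, -2.22311337e-03, -1.37441042e-03,
        1.32262733e-03, -8.66956780e-05]), 'joint_torque': array([-7.94638145e-04, -4.40987813e+01, -1.77149910e+01,  6.34269719e-02,
        5.34182531e-02, -3.78372295e-05]), 'position': array([0.16928843, 0.60097861, 0.23269175]), 'tool_rot': array([ 0.09621054,  0.70065318, -0.09750214,  0.70022996]), 'ft_force': array([ 0.39357811, -0.43388078, -0.09391409]), 'moment': array([-0.0485559 ,  0.02224505, -0.00674118]), 'grip_width': 0.08695617143822788}
```

View pics/top0.png

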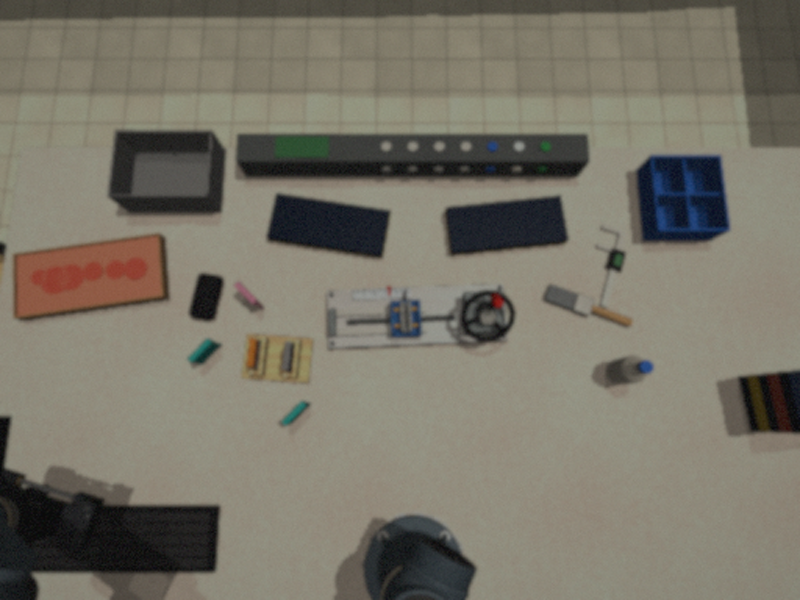

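View pics/scene0.png

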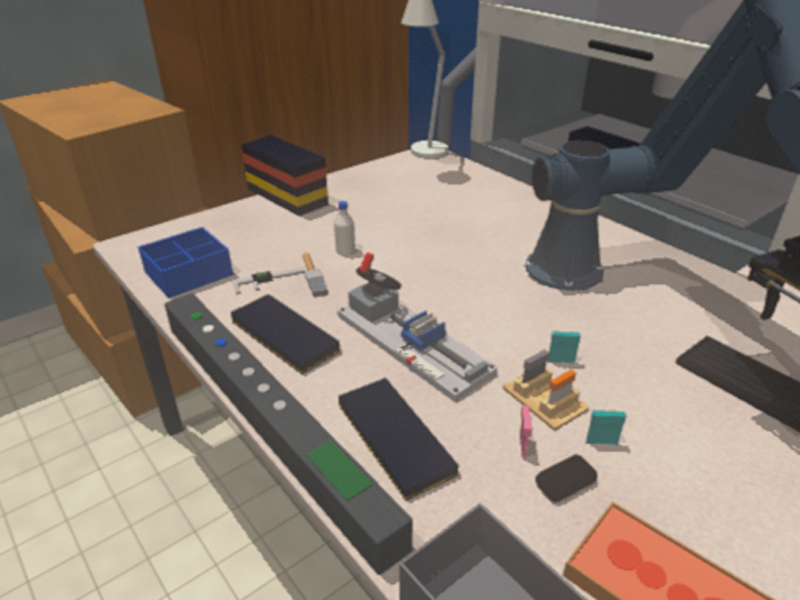

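The top view shows the rack at around (278,358), with the orange grip at (253,355). The bed runs x 328–507, with the carriage at (405,318), the knob at (497,300) and the red mark near (390,290).

```bash
cat > h.py <<'E'
import numpy as np,cv2
from rig import robot,camera,camera_info
from scipy.spatial.transform import Rotation as R
def ray(info,u,v,fish=False):
    K=info["camera_matrix"];Rm=cv2.Rodrigues(info["rvec"])[0]
    p=np.array([(u-K[0,2])/K[0,0],(v-K[1,2])/K[1,1]])
    if fish:
        r=np.linalg.norm(p);d=np.array([*(p/r*np.sin(r)),np.cos(r)]) if r>0 else np.array([0,0,1.])
    else:d=np.array([*p,1])
    return -Rm.T@info["tvec"],Rm.T@d
def at(info,u,v,z,fish=False):
    c,d=ray(info,u,v,fish);return c+d*(z-c[2])/d[2]
def proj(info,P,fish=False):
    K=info["camera_matrix"];c=cv2.Rodrigues(info["rvec"])[0]@np.array(P,float)+info["tvec"]
    if fish:
        r=np.hypot(c[0],c[1]);t=np.arctan2(r,c[2]);p=c[:2]/r*t
    else:p=c[:2]/c[2]
    return p*K[0,0]+K[:2,2]
def totool(P):  # world target of TCP -> shift in tool axes, cm
    o=robot.get_obs();return R.from_quat(o["tool_rot"]).inv().apply(np.array(P)-o["position"])*100
E
python3 - <<'E'
from h import *
a=np.load("top0.npy")[:,:,::-1]
c=cv2.resize(a[175:255,150:340],(800,337),interpolation=cv2.INTER_CUBIC)
cv2.imwrite("pics/topcrop.png",c)
i=camera_info("top");s=.64
for n,u,v,z in[("grip",253,355,.079),("spare",290,358,.079),("bedTL",329,291,.022),("bedBL",329,349,.022),("bedBR",506,343,.022),("bedTR",507,286,.022),("carr",405,318,.07),("knob",497,300,.13),("mark",390,291,.025)]:
    print(n,at(i,u*s,v*s,z))
print(R.from_quat(robot.get_obs()["tool_rot"]).as_matrix())
E
```

```text
grip [0.43311957 0.33550906 0.079     ]
spare [0.42679527 0.25769302 0.079     ]
bedTL [0.58308754 0.18704991 0.022     ]
bedBL [0.45199213 0.18375362 0.022     ]
bedBR [ 0.46512136 -0.20769771  0.022     ]
bedTR [ 0.59457981 -0.21508457  0.022     ]
carr [0.51319499 0.0163741  0.07      ]
knob [ 0.54034748 -0.17133624  0.13      ]
mark [0.5823973  0.04942192 0.025     ]
[[-8.43082317e-04  2.71368277e-01  9.62475219e-01]
 [-1.72738576e-03  9.62473730e-01 -2.71369370e-01]
 [-9.99998153e-01 -1.89135271e-03 -3.42686884e-04]]
```

View pics/topcrop.png

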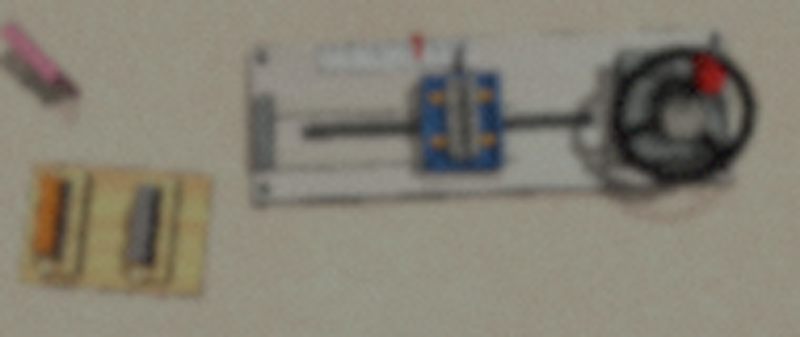

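```bash
python3 -m inch '[[[0.3,-2.0,3.5,0,0.55],[0.3,-2.0,3.5,0,0.55],[0.3,-2.0,3.5,0,0.55],[0.3,-2.0,3.5,0,0.55],[0.3,-2.0,3.5,0,0.55],[0.3,-2.0,3.5,0,0.55],[0.3,-2.0,3.5,0,0.55],[0.3,-2.0,3.5,0,0.55]]]'; python3 -c "
from h import *
print(totool([.41,.335,.2]),R.from_quat(robot.get_obs()['tool_rot']).as_matrix())"
```

```text
time: 0.77
position: [0.396, 0.3701, 0.2044]
tool_rot: [0.091, 0.703, -0.091, 0.7]
ft_force: [1.0, 0.7, -0.0]
grip_width: 0.0494
[ 0.43217027 -3.03738593  2.24915538] [[-4.86004984e-03  2.54675653e-01  9.67014318e-01]
 [ 9.93089856e-04  9.67026491e-01 -2.54673868e-01]
 [-9.99987697e-01 -2.77395579e-04 -4.95271275e-03]]
```

```bash
python3 -m inch '[[[0.2,-1.6,1.2,-0.09,0.55],[0.2,-1.4,1.0,-0.09,0.55],[0,0,0,0,0.55],[0,0,0,0,0.55]]]'
python3 - <<'E'
from h import *
i=camera_info("wrist");a=camera("wrist");o=robot.get_obs()
m=R.from_quat(o["tool_rot"]).as_matrix();print(o["position"],m, -cv2.Rodrigues(i["rvec"])[0].T@i["tvec"])
np.savez("w1.npz",a=a,**i)
cv2.imwrite("pics/w1.png",cv2.resize(a[:,:,::-1],(800,600),interpolation=cv2.INTER_CUBIC))
E
```

```text
time: 1.1
position: [0.4179, 0.3276, 0.1983]
tool_rot: [0.028, 0.708, -0.03, 0.705]
ft_force: [-0.7, -0.1, 0.4]
grip_width: 0.0482
[0.41787944 0.3277688  0.19823148] [[-0.00477897  0.08127927  0.99667991]
 [-0.00209434  0.99668829 -0.08129   ]
 [-0.99998639 -0.00247587 -0.00459291]] [0.34459171 0.33469828 0.34966565]
```

View pics/w1.png

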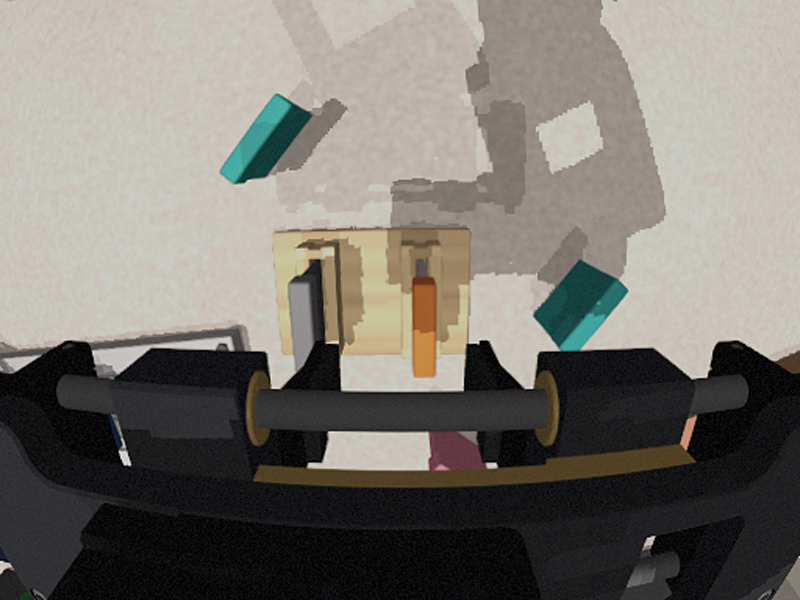

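The orange grip's top face spans (413–435, 278) to (414–435, 376), pointing almost straight along the tool.

Run:
```python
from h import *
i=dict(np.load("w1.npz"));s=.64
n=at(i,424*s,278*s,.09,True);f=at(i,424.5*s,376*s,.09,True)
print(n,f,np.linalg.norm(n-f));print("yaw",np.arctan2((f-n)[1],(f-n)[0]))
g=(n+f)/2;print(g)
print(totool([g[0],g[1],.071]))
# rack yaw
p=at(i,274*s,232*s,.02,True);q=at(i,470*s,229*s,.02,True);print("rack",p,q)
```

```text
[0.40711914 0.34169842 0.09      ] [0.46895499 0.33783029 0.09      ] 0.061956708147267954
yaw -0.062473304116936974
[0.43803706 0.33976436 0.09      ]
[12.710829    1.39092322  1.96999423]
rack [0.38012256 0.23702647 0.02      ] [0.3904837  0.37921844 0.02      ]
```

```bash
python3 -m inch '[[[0.5,0.8,1.2,-0.012,0.55],[0.5,0.6,0.8,0,0.55],[1.5,0.1,0.1,0,0.55],[2.5,0,0,0,0.55],[2.5,0,0,0,0.55],[0,0,0,0,0.55],[0,0,0,0,0.55]]]'; python3 -c "
from h import *
print(totool([.438,.3398,.071]),R.from_quat(robot.get_obs()['tool_rot']).as_matrix())"
```

```text
time: 1.73
position: [0.4385, 0.3504, 0.1217]
tool_rot: [0.024, 0.707, -0.023, 0.706]
ft_force: [-0.7, -0.1, 1.0]
grip_width: 0.0476
[ 5.07000324 -1.07098865  0.02499091] [[-0.00101162  0.06670641  0.99777213]
 [ 0.00237023  0.99777    -0.06670387]
 [-0.99999668  0.00229747 -0.00116748]]
```

```bash
python3 -m inch '[[[0.5,-0.9,0,0,0.55],[0,0,0,0,0.55],[0,0,0,0,0.55]]]'; python3 -c "
from h import *
print(totool([.438,.3398,.071]))"
```

```text
time: 1.98
position: [0.4377, 0.3427, 0.1183]
tool_rot: [0.024, 0.706, -0.022, 0.707]
ft_force: [0.2, 0.9, 0.1]
grip_width: 0.0481
[ 4.72599172 -0.30727815  0.04020865]
```

```bash
python3 -m inch '[[[0.8,-0.3,0,0,0.55],[1.2,0,0,0,0.55],[1.2,0,0,0,0.55],[0.8,0,0,0,0.55],[0.4,0,0,0,0.55],[0,0,0,0,0.55]]]'; python3 -c "
from h import *
print(totool([.438,.3398,.071]))"
```

```text
time: 2.48
position: [0.441, 0.3401, 0.0764]
tool_rot: [0.026, 0.703, -0.02, 0.71]
ft_force: [-0.2, -0.6, -0.0]
grip_width: 0.0478
[ 0.53506962 -0.05669889 -0.29861545]
```

```bash
python3 -m inch '[[[0.5,0,-0.3,0,0.55],[0,0,0,0,0.55],[0,0,0,0,0],[0,0,0,0,0],[0,0,0,0,0],[0,0,0,0,0],[0,0,0,0,0]]]' 55; python3 -c "
from h import *
print(totool([.438,.3398,.071]),R.from_quat(robot.get_obs()['tool_rot']).as_matrix())"
```

```text
time: 3.07
position: [0.4388, 0.3409, 0.0725]
tool_rot: [0.027, 0.702, -0.02, 0.711]
ft_force: [0.2, 0.6, -0.4]
grip_width: 0.0223
[ 0.14900404 -0.11647029 -0.07148578] [[ 0.01357725  0.06601332  0.99772637]
 [ 0.00963447  0.99776338 -0.06614687]
 [-0.99986141  0.01051066  0.01291088]]
```

Not closed yet; I'll keep holding, then lift.

```bash
python3 -m inch '[[[0,0,0,0,0],[0,0,0,0,0],[0,0,0,0,0],[0,0,0,0,0],[0,0,0,0,0]]]' 55; python3 -m inch '[[[-0.4,0,0,0,0],[-1,0,0,0,0],[-1.5,0,0,0,0],[-2,0,0,0,0],[-2,0,0,0,0],[-2,0,0,0,0],[-1,0,0,0,0],[0,0,0,0,0]]]'
```

```text
time: 3.48
position: [0.4389, 0.3407, 0.0728]
tool_rot: [0.027, 0.702, -0.02, 0.712]
ft_force: [0.4, 0.0, -0.4]
grip_width: 0.0138
time: 4.15
position: [0.4357, 0.3393, 0.1784]
tool_rot: [0.026, 0.703, -0.02, 0.71]
ft_force: [-0.4, 0.2, -0.9]
grip_width: 0.014
```

```bash
python3 -m inch '[[[-2,0,0.5,0,0],[-1,-3,1,0,0],[0,-4,1.2,0,0],[0,-4,1.2,0,0],[0,-4,1.2,0,0],[0,-4,1.2,0,0],[0,-4,1.2,0,0],[0,-2,0.5,0,0]]]'; python3 -m inch '[[[0,0,0,-0.05,0],[0,0,0,-0.05,0],[0,0,0,0,0]]]'; python3 -c "
from h import *
print(totool([.513,.016,.2]),R.from_quat(robot.get_obs()['tool_rot']).as_matrix())"
```

```text
time: 4.82
position: [0.4997, 0.0837, 0.2093]
tool_rot: [0.023, 0.702, -0.014, 0.712]
ft_force: [1.2, 0.3, -1.4]
grip_width: 0.014
time: 5.07
position: [0.5004, 0.0766, 0.2084]
tool_rot: [-0.011, 0.702, 0.018, 0.712]
ft_force: [-0.8, -0.7, -1.7]
grip_width: 0.0139
[ 0.80163573 -6.11279804  0.99550489] [[ 0.0141527  -0.0419685   0.99901869]
 [ 0.00991719  0.99907551  0.04183039]
 [-0.99985066  0.00931544  0.01455582]]
```

Run:
```python
from h import *
i=camera_info("wrist");a=camera("wrist");o=robot.get_obs()
print(o["position"],-cv2.Rodrigues(i["rvec"])[0].T@i["tvec"])
np.savez("w2.npz",a=a,**i)
cv2.imwrite("pics/w2.png",cv2.resize(a[:,:,::-1],(800,600),interpolation=cv2.INTER_CUBIC))
```

```text
[0.50022153 0.07686058 0.20839448] [0.42393386 0.07271891 0.35838935]
```

View pics/w2.png

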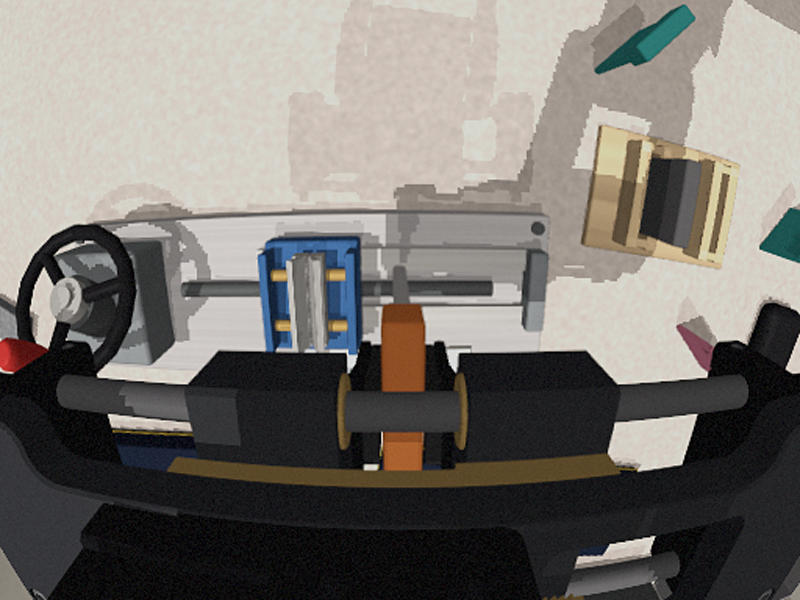

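Clip jaws visible at ~(288–326, 253–352); the far end is hidden by the gripper. Enlarging.

Run:
```python
from h import *
a=np.load("w2.npz")["a"][:,:,::-1]
cv2.imwrite("pics/w2c.png",cv2.resize(a[140:230,155:285],None,fx=6,fy=6,interpolation=cv2.INTER_CUBIC))
```

```text
(no output)
```

View pics/w2c.png

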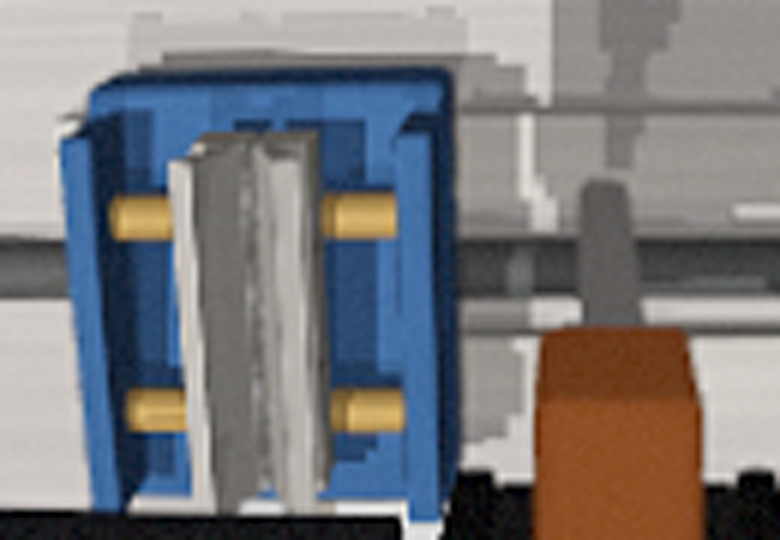

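Run:
```python
from h import *
i=dict(np.load("w2.npz"))
f=lambda u,v,z:at(i,155+u/6,140+v/6,z,True)
for n,u,v,z in[("mouth near",236,158,.0775),("mouth far",254,490,.0775),("gap near",250,150,.06),("gap near",250,150,.0665),("gap far",266,490,.0665),("L out",172,158,.0775),("R out",300,158,.0775)]:print(n,f(u,v,z))
P=f(236,158,.0775)
for z in(.06,.07,.08):print(z,(f(62,135,z)+f(432,135,z))/2)
print("blade grip top near end",f(615,400,.2084+.0628-.0628+.0172))
```

```text
mouth near [0.48693113 0.01637555 0.0775    ]
mouth far [0.54537219 0.01829847 0.0775    ]
gap near [0.48936516 0.01536197 0.06      ]
gap near [0.48793983 0.01661141 0.0665    ]
gap far [0.55000903 0.01837229 0.0665    ]
L out [0.48723663 0.00557089 0.0775    ]
R out [0.48661072 0.02702484 0.0775    ]
0.06 [0.48664703 0.01417844 0.06      ]
0.07 [0.4845453  0.01614032 0.07      ]
0.08 [0.48244358 0.0181022  0.08      ]
blade grip top near end [0.4722505  0.07610675 0.2256    ]
```

```bash
python3 -m inch '[[[0,-2.5,0.8,0,0],[0,-2.5,0.8,0,0],[0,-0.8,0,0.01,0],[0,0,0,0,0],[0,0,0,0,0]]]'; python3 -c "
from h import *
print(totool([.517,.0172,.15]),R.from_quat(robot.get_obs()['tool_rot']).as_matrix())"
```

```text
time: 5.53
position: [0.5167, 0.0212, 0.207]
tool_rot: [-0.006, 0.703, 0.014, 0.711]
ft_force: [-0.3, 0.3, -1.8]
grip_width: 0.0137
[ 5.69079125 -0.46616369 -0.03780898] [[ 0.00999893 -0.02862015  0.99954035]
 [ 0.01230816  0.99951812  0.02849639]
 [-0.99987426  0.01201757  0.01034638]]
```

```bash
python3 -m inch '[[[1,-0.4,0,0,0],[1.3,0,0,0,0],[1.3,0,0,0,0],[1,0,0,0,0],[0.5,0,0,0,0],[0,0,0,0,0],[0,0,0,0,0]]]'; python3 -c "
from h import *
print(totool([.517,.0172,.1133]),R.from_quat(robot.get_obs()['tool_rot']).as_matrix())"
python3 - <<'E'
from h import *
a=camera("scene")
i=camera_info("scene");p=proj(i,[.517,.017,.1]);print(p)
u,v=p.astype(int)
cv2.imwrite("pics/s1.png",cv2.resize(a[v-40:v+50,u-60:u+60,::-1],None,fx=6,fy=6,interpolation=cv2.INTER_CUBIC))
E
```

```text
time: 6.12
position: [0.5132, 0.0242, 0.1512]
tool_rot: [-0.007, 0.705, 0.017, 0.709]
ft_force: [0.4, 0.2, -1.0]
grip_width: 0.0132
[ 3.77822148 -0.76436121  0.32939551] [[ 0.00557388 -0.03418433  0.9994    ]
 [ 0.01503352  0.99930544  0.03409725]
 [-0.99987145  0.01483445  0.00608392]]
[272.02306567 198.64472026]
```

View pics/s1.png

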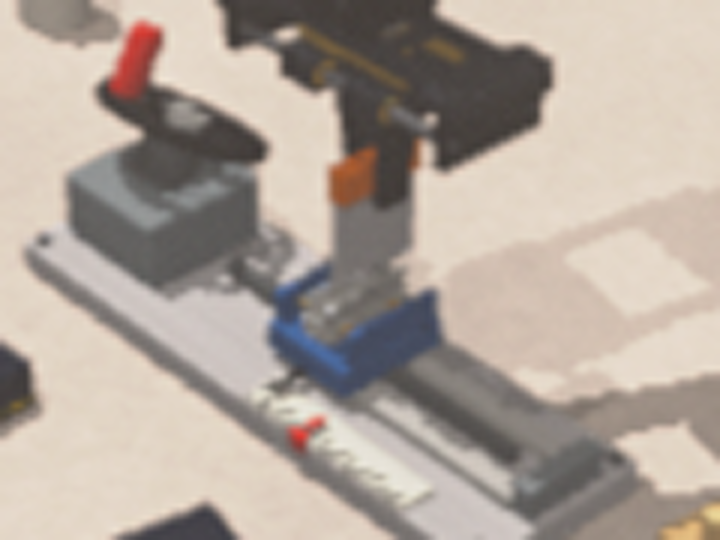

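The scene crop shows the blade hanging just over the clip, gripped well. There is a lateral drift of 7 mm to correct before pressing.

```bash
python3 -m inch '[[[0,-0.7,0.3,0,0],[0,0,0,0,0],[0,0,0,0,0]]]'; python3 -c "
from h import *
print(totool([.517,.0172,.1133]),R.from_quat(robot.get_obs()['tool_rot']).as_matrix())"
```

```text
time: 6.42
position: [0.5176, 0.017, 0.1524]
tool_rot: [-0.007, 0.704, 0.018, 0.71]
ft_force: [1.0, 0.7, -1.1]
grip_width: 0.0133
[ 3.91084625 -0.02903117 -0.09058041] [[ 0.00828613 -0.03522003  0.99934523]
 [ 0.01449876  0.99927872  0.03509747]
 [-0.99986055  0.01419845  0.0087908 ]]
```

```bash
python3 -m inch '[[[0.5,0,0,0,0],[0.5,0,0,0,0],[0.3,0,0,0,0],[0,0,0,0,0]]]'; python3 -c "
from h import *
print(totool([.517,.0172,.1133]),R.from_quat(robot.get_obs()['tool_rot']).as_matrix())"
```

```text
time: 6.75
position: [0.5189, 0.0164, 0.1395]
tool_rot: [-0.007, 0.703, 0.017, 0.711]
ft_force: [0.1, 0.5, -1.4]
grip_width: 0.0134
[ 2.61887843  0.05315668 -0.22439125] [[ 0.01190726 -0.03410607  0.99934728]
 [ 0.01384632  0.99932794  0.03394044]
 [-0.99983323  0.01343314  0.0123715 ]]
```

```bash
python3 -m inch '[[[0.6,0,-0.1,0,0],[0.6,0,0,0,0],[0.6,0,0,0,0],[0.5,0,0,0,0]]]' 60; python3 -c "
from h import *
print(robot.get_obs()['ft_force'],totool([.517,.0172,.1133]))"; python3 -m inch '[[[0.6,0,0,0,0],[0.4,0,0,0,0],[0.3,0,0,0,0]]]' 60; python3 -c "
from h import *
print(robot.get_obs()['ft_force'],totool([.517,.0172,.1133]))"
```

```text
time: 7.08
position: [0.5208, 0.0163, 0.1183]
tool_rot: [-0.008, 0.7, 0.017, 0.714]
ft_force: [-0.3, -0.3, 5.3]
grip_width: 0.0136
[-0.25428679 -0.26113059  5.30977033] [ 0.49339158  0.10222729 -0.38645897]
time: 7.33
position: [0.522, 0.0159, 0.1128]
tool_rot: [-0.011, 0.699, 0.017, 0.715]
ft_force: [-7.6, 0.9, 23.6]
grip_width: 0.0136
[-7.60324572  0.92946258 23.5650125 ] [-0.05744392  0.15128368 -0.49726896]
```

```bash
python3 -m inch '[[[0.4,0,-0.1,0,0],[0.4,0,0,0,0]]]' 60; python3 -c "
from h import *
o=robot.get_obs();print(o['ft_force'],o['position'],R.from_quat(o['tool_rot']).as_matrix()[:,0])"
```

```text
time: 7.5
position: [0.5221, 0.016, 0.1127]
tool_rot: [-0.012, 0.697, 0.017, 0.717]
ft_force: [-9.5, 0.4, 36.6]
grip_width: 0.0134
[-9.48406539  0.37010893 36.61439338] [0.52208435 0.01596425 0.11272623] [ 0.02710403  0.00857408 -0.99959585]
```

Force rises with no travel, so the blade is on the floor. Releasing.

```bash
python3 -m inch '[[[0,0,0,0,0.4],[0,0,0,0,0.4],[0,0,0,0,0.4],[0,0,0,0,0.4],[-1,0,0,0,0.4],[-2,0,0,0,0.4],[-2.5,0,0,0,0.4],[-3,0,0,0,0.4]]]'; python3 -m inch '[[[-3,0,-1,0,0.4],[-3,0,-1.5,0,0.4],[0,0,-3,0,0.4],[0,0,-3,0,0.4],[0,0,0,0,0.4],[0,0,0,0,0.4]]]';python3 - <<'E'
from h import *
i=camera_info("wrist");a=camera("wrist");b=camera("top");o=robot.get_obs()
print(R.from_quat(o["tool_rot"]).as_matrix())
np.savez("w3.npz",a=a,**i);np.save("top3.npy",b)
cv2.imwrite("pics/w3.png",cv2.resize(a[:,:,::-1],(800,600),interpolation=cv2.INTER_CUBIC))
E
```

```text
time: 8.17
position: [0.5152, 0.016, 0.1953]
tool_rot: [-0.011, 0.703, 0.019, 0.711]
ft_force: [0.3, 0.2, 0.2]
grip_width: 0.035
time: 8.67
position: [0.4312, 0.0107, 0.2636]
tool_rot: [-0.012, 0.697, 0.017, 0.716]
ft_force: [0.9, 0.2, 0.3]
grip_width: 0.0347
[[ 0.02506981 -0.04223932  0.99879294]
 [ 0.00836764  0.99908083  0.04204146]
 [-0.99965068  0.00730357  0.02540021]]
```

View pics/w3.png

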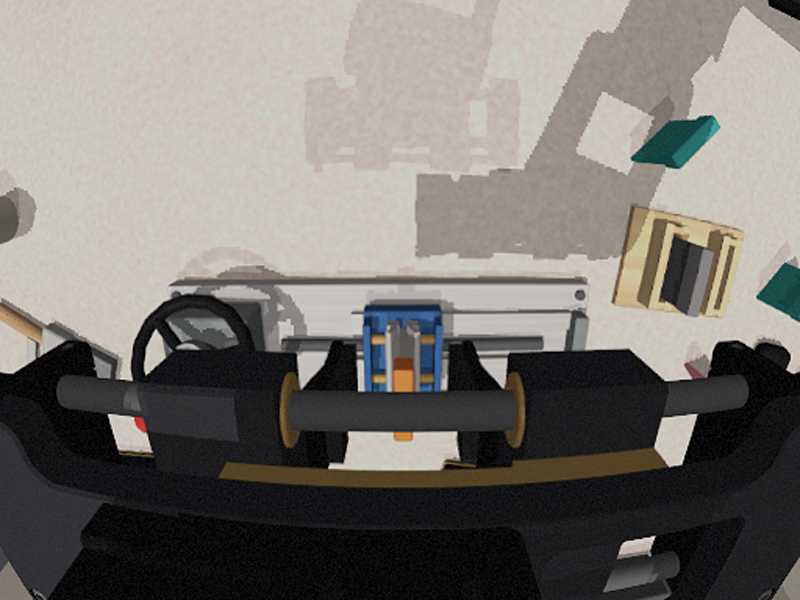

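The blade stands in the clip, with the orange grip at (403, 358–440) and the jaws parted around it. Next, wheel geometry and the mark distance.

Run:
```python
from h import *
from scipy.optimize import least_squares
it,isc=camera_info("top"),camera_info("scene")
T=np.load("top0.npy");S=np.load("scene0.npy")
def red(im,u0,u1,v0,v1):
    c=im[v0:v1,u0:u1].astype(int);m=(c[...,0]>110)&(c[...,1]<80)&(c[...,2]<80)
    v,u=np.nonzero(m);return len(u),u.mean()+u0,v.mean()+v0,u.min()+u0,u.max()+u0,v.min()+v0,v.max()+v0
kt=red(T,305,335,180,205);ks=red(S,222,245,155,185)
mt=red(T,240,260,175,195);ms=red(S,250,275,215,240)
for x in(kt,ks,mt,ms):print(np.round(x,1))
def tri(pt,ps):
    r=least_squares(lambda P:np.r_[proj(it,P)-pt,proj(isc,P)-ps],[.55,0,.1]);return r.x,r.fun
print("knob mid",tri(kt[1:3],ks[1:3]));print("mark",tri(mt[1:3],ms[1:3]))
print("wheel c top",at(it,150+685/4.21,175+115/4.21,.1),"scene",at(isc,212+185/6,158+118/6,.1),tri([150+685/4.21,175+115/4.21],[212+185/6,158+118/6]))
print("pointer top",at(it,150+458/4.21,175+48/4.21,.028),"mark top",at(it,mt[1],mt[2],.024))
i=dict(np.load("w3.npz"));print("blade near end",at(i,403*.64,358*.64,.1305,True),"far",at(i,403*.64,440*.64,.1305,True))
i2=dict(np.load("w2.npz"))
# wheel rim extents in w2: left 18,right 134 ; top 225
print("wheel L/R w2",at(i2,18*.64,300*.64,.1,True),at(i2,134*.64,300*.64,.1,True))
```

```text
<stdin>:7: RuntimeWarning: Mean of empty slice.
  ret = ret.dtype.type(ret / rcount)
Traceback (most recent call last):
ValueError: zero-size array to reduction operation minimum which has no identity
```

```bash
cat >> h.py <<'E'
def red(im,u0,u1,v0,v1,th=45):
    c=im[v0:v1,u0:u1].astype(int);w=c[...,0]-np.maximum(c[...,1],c[...,2])
    w=np.where(w>th,w,0);v,u=np.nonzero(w)
    if len(u)==0:return np.zeros(7)
    ww=w[v,u];return np.array([len(u),(u*ww).sum()/ww.sum()+u0,(v*ww).sum()/ww.sum()+v0,u.min()+u0,u.max()+u0,v.min()+v0,v.max()+v0])
from scipy.optimize import least_squares
it,isc=camera_info("top"),camera_info("scene")
def tri(pt,ps):
    r=least_squares(lambda P:np.r_[proj(it,P)-pt,proj(isc,P)-ps],[.55,0,.1]);return r.x,r.fun
E
python3 - <<'E'
from h import *
T=np.load("top0.npy");S=np.load("scene0.npy")
kt=red(T,305,335,180,205);ks=red(S,222,245,155,185)
mt=red(T,240,260,175,195);ms=red(S,250,275,215,240)
for x in(kt,ks,mt,ms):print(np.round(x,1))
print("knob mid",tri(kt[1:3],ks[1:3]));print("mark",tri(mt[1:3],ms[1:3]))
print("wheel c top",at(it,150+685/4.21,175+115/4.21,.1),"scene",at(isc,212+185/6,158+118/6,.1),tri([150+685/4.21,175+115/4.21],[212+185/6,158+118/6]))
print("pointer top",at(it,150+458/4.21,175+48/4.21,.028),"mark top",at(it,mt[1],mt[2],.024))
i=dict(np.load("w3.npz"));print("blade near end",at(i,403*.64,358*.64,.1305,True),"far",at(i,403*.64,440*.64,.1305,True))
i2=dict(np.load("w2.npz"))
print("wheel L/R w2",at(i2,18*.64,300*.64,.1,True),at(i2,134*.64,300*.64,.1,True))
E
```

```text
[ 50.  318.1 192.3 315.  321.  188.  196. ]
[ 72.  234.1 167.  230.  238.  161.  173. ]
[0. 0. 0. 0. 0. 0. 0.]
[ 19.  262.2 229.5 260.  265.  227.  232. ]
knob mid (array([ 0.53699831, -0.16929488,  0.14556478]), array([ 0.23843136, -0.25454442,  0.38582963,  0.10967481]))
mark (array([0.96530328, 0.54904069, 0.53888431]), array([ 28.14853149, -25.63309146,  22.38588295,   3.36715577]))
wheel c top [ 0.51205632 -0.15807314  0.1       ] scene [ 0.51374192 -0.15144194  0.1       ] (array([ 0.51152491, -0.15754559,  0.09666603]), array([-0.32064874,  0.33303745, -0.50619975, -0.13194296]))
pointer top [0.58114965 0.01714537 0.028     ] mark top [1.33447752 1.0354354  0.024     ]
blade near end [0.48460478 0.01535535 0.1305    ] far [0.55144392 0.01822852 0.1305    ]
wheel L/R w2 [ 0.51609746 -0.2121823   0.1       ] [ 0.51100791 -0.0963232   0.1       ]
```

```bash
python3 -m inch '[[[0.3,-2.6,1.4,0,0.55],[0.5,-2.6,1.4,0,0.55],[0.5,-2.6,1.4,0,0.55],[0.5,-2.6,1.4,0,0.55],[0.5,-2.6,1.4,0,0.55],[0.5,-2.0,1.0,0,0.55],[0,0,0,0,0.55],[0,0,0,0,0.55]]]'
python3 - <<'E'
from h import *
print(totool([.533,-.169,.21]),R.from_quat(robot.get_obs()['tool_rot']).as_matrix())
i=camera_info("wrist");a=camera("wrist")
np.savez("w4.npz",a=a,**i)
cv2.imwrite("pics/w4.png",cv2.resize(a[:,:,::-1],(800,600),interpolation=cv2.INTER_CUBIC))
E
```

```text
time: 9.43
position: [0.5304, -0.1433, 0.2302]
tool_rot: [-0.013, 0.698, 0.02, 0.716]
ft_force: [0.2, 0.5, -0.1]
grip_width: 0.048
[ 1.99787984 -2.59599342  0.09365622] [[ 0.02550767 -0.04621726  0.99860569]
 [ 0.00978533  0.9988944   0.04598067]
 [-0.99962673  0.00859882  0.02593172]]
```

View pics/w4.png

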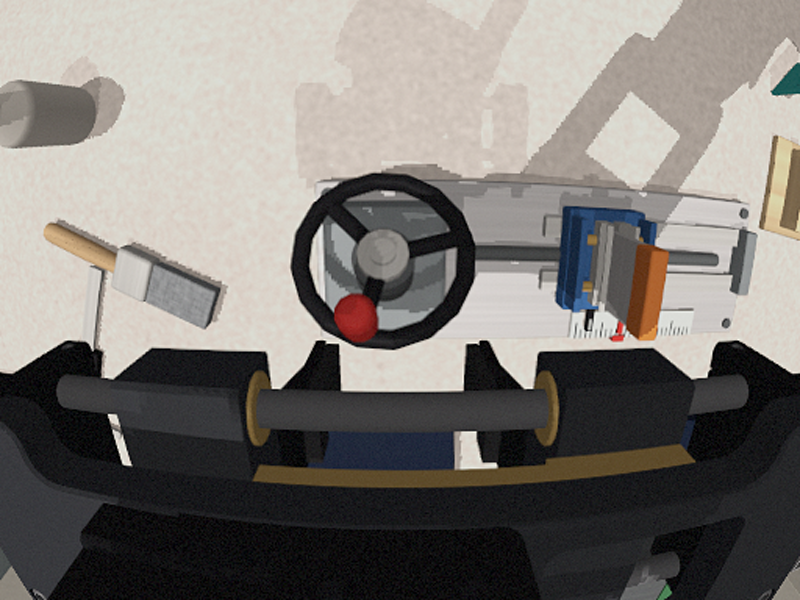

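Very useful view: knob end at (356,317), wheel rim x 292–474, y 173–348, pointer line at about (590,318), red mark at about (619,330).

Run:
```python
from h import *
i=dict(np.load("w4.npz"));s=.64
k=at(i,356*s,318*s,.167,True);print("knob end",k)
b=np.array([[1,-.031,0],[.031,1,0],[0,0,1]])
from scipy.optimize import minimize
# wheel center: project rim circle model and fit extents
u1=b@[0,1,0];u2=b@[.866,0,.5];a=b@[-.5,0,.866]
t=np.linspace(0,2*np.pi,120)
def ext(c):
    P=np.array([proj(i,c+.058*(np.cos(q)*u2+np.sin(q)*u1)+h*a,True) for q in t for h in(-.004,.004)])/s
    return np.r_[P.min(0),P.max(0)]
r=least_squares(lambda c:ext(np.array([*c,.1]))-[292,173,474,348],[.512,-.155]);c=np.r_[r.x,.1];print("c",c,r.fun)
e=k-c-.052*a;print("e",e@u2,e@u1,e@a,"theta",np.degrees(np.arctan2(-e@u1,e@u2)))
print("pointer",at(i,590*s,318*s,.028,True),"mark",at(i,619*s,328*s,.0235,True))
A=np.load("w4.npz")["a"][:,:,::-1]
cv2.imwrite("pics/w4c.png",cv2.resize(A[170:225,350:450],None,fx=8,fy=8,interpolation=cv2.INTER_CUBIC))
```

```text
knob end [ 0.53061953 -0.16440304  0.167     ]
c [ 0.51438189 -0.15404267  0.1       ] [-3.44736025 -3.14852063  3.34707922  3.51175032]
e 0.04730529864651899 -0.010863733558835732 -0.0019464387012234283 theta 12.933799588068608
pointer [0.57449346 0.02238365 0.028     ] mark [0.5846716  0.05573825 0.0235    ]
```

View pics/w4c.png

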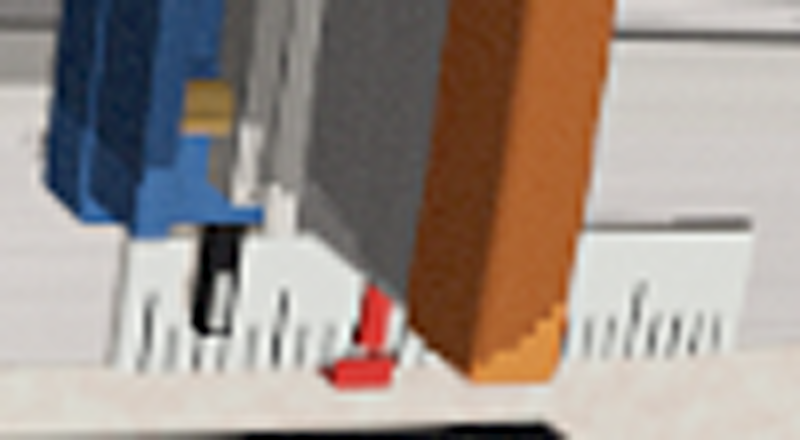

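```bash
python3 - <<'E'
from h import *
i=dict(np.load("w4.npz"))
yb=np.array([-.031,1,0])
for z in(.026,.03,.034):print("pointer",z,at(i,377.5,207.5,z,True),at(i,377.5,207.5,z,True)@yb)
m=at(i,397,210,.0235,True);print("mark",m,m@yb)
m=at(i,350+362/8,170+375/8,.0225,True);print("tab",m,m@yb)
print(totool([.535,-.166,.144]))
E
python3 -m inch '[[[0.5,-1.2,0.2,0.01,0.55],[0.5,-0.9,0.2,0,0.55],[0.5,0,0,0,0.55],[0,0,0,0,0.55],[0,0,0,0,0.55]]]'; python3 -c "
from h import *
print(totool([.535,-.166,.144]),R.from_quat(robot.get_obs()['tool_rot']).as_matrix())"
```

```text
pointer 0.026 [0.58088937 0.02428484 0.026     ] 0.006277268898613922
pointer 0.03 [0.57943233 0.02234016 0.03      ] 0.004377758180989753
pointer 0.034 [0.57797529 0.02039548 0.034     ] 0.002478247463365609
mark [0.58476277 0.05713993 0.0235    ] 0.039012285556520955
tab [0.59555144 0.05716818 0.0225    ] 0.03870608989521192
[ 8.6090906  -2.35417341  0.12107554]
time: 9.9
position: [0.5351, -0.1626, 0.2131]
tool_rot: [-0.01, 0.698, 0.018, 0.715]
ft_force: [-0.2, 1.0, -0.4]
grip_width: 0.0478
[ 6.90753146 -0.40862198 -0.19199733] [[ 0.02358459 -0.03907268  0.998958  ]
 [ 0.011095    0.99918464  0.0388196 ]
 [-0.99966028  0.0101679   0.02399887]]
```

```bash
python3 -m inch '[[[1,-0.4,-0.1,0,0.55],[1,0,-0.1,0,0.55],[1.2,0,-0.1,0,0.55],[1.2,0,0,0,0.55],[0.8,0,0,0,0.55],[0.5,0,0,0,0.55],[0,0,0,0,0.55]]]'; python3 -c "
from h import *
print(totool([.535,-.166,.144]),R.from_quat(robot.get_obs()['tool_rot']).as_matrix()[:,0])"
```

```text
time: 10.48
position: [0.5318, -0.1643, 0.1511]
tool_rot: [-0.01, 0.699, 0.018, 0.715]
ft_force: [0.0, 0.4, -0.2]
grip_width: 0.0477
[ 0.71850837 -0.19421562  0.29307124] [ 0.02265596  0.012019   -0.99967107]
```

```bash
python3 -m inch '[[[0.6,-0.1,0.3,0,0.55],[0,0,0,0,0],[0,0,0,0,0],[0,0,0,0,0],[0,0,0,0,0],[0,0,0,0,0],[0,0,0,0,0],[0,0,0,0,0]]]' 15; python3 -c "
from h import *
o=robot.get_obs();print(o['position'],o['ft_force'],R.from_quat(robot.get_obs()['tool_rot']).as_matrix())
a=camera('scene');cv2.imwrite('pics/s2.png',cv2.resize(a[135:245,200:330,::-1],None,fx=5,fy=5,interpolation=cv2.INTER_CUBIC))
"
```

```text
time: 11.15
position: [0.5364, -0.1655, 0.1457]
tool_rot: [-0.011, 0.698, 0.018, 0.716]
ft_force: [0.6, -0.3, -2.4]
grip_width: 0.021
[ 0.53638622 -0.1654853   0.14572535] [ 0.56574153 -0.30986479 -2.38259284] [[ 0.02530399 -0.04128956  0.99882675]
 [ 0.01048895  0.99910264  0.04103524]
 [-0.99962477  0.00943829  0.02571437]]
```

View pics/s2.png

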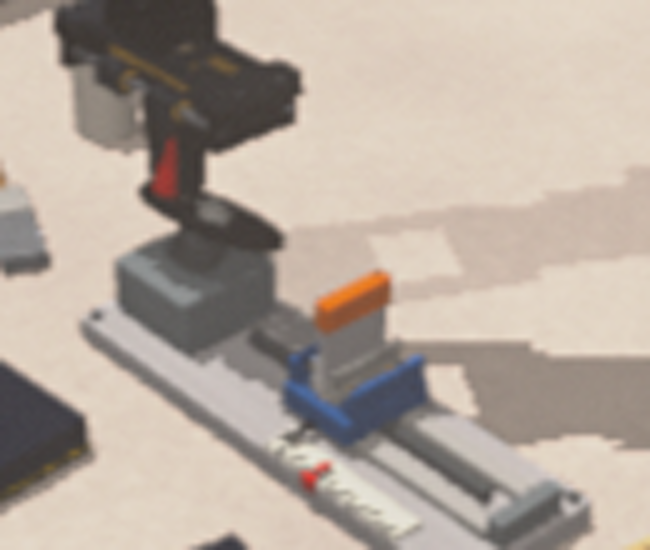

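Knob is gripped (21 mm) with the blade upright in the clip. I'll write a helper that works out the crank steps and tracks the carriage via the orange grip.

```bash
cat > k.py <<'E'
from h import *
import sys
C=np.array([.5145,-.1545,.1]);Y=.031
B=R.from_euler('z',Y).as_matrix()
def pos(t):
    t=np.radians(t);return C+B@np.array([-.017+.0398*np.cos(t),-.046*np.sin(t),.0214+.023*np.cos(t)])
def orange(im):
    h=cv2.cvtColor(im[150:240,225:310],cv2.COLOR_RGB2HSV);m=(h[...,0]>=6)&(h[...,0]<=18)&(h[...,1]>150)&(h[...,2]>120)
    v,u=np.nonzero(m);return len(u),u.mean()+225,v.mean()+150
def car():
    n,u,v=orange(camera("scene"));p=at(isc,u,v,.12);return n,p,p@[-Y,1,0]
def theta(p):
    l=B.T@(p-C);return np.degrees(np.arctan2(-l[1]/.046,(l[0]+.017)/.0398)),l
if __name__=="__main__":
    step=float(sys.argv[1]);n=int(sys.argv[2])
    o=robot.get_obs();M=R.from_quat(o["tool_rot"]).as_matrix();t,l=theta(o["position"])
    print("t",o["time"],"theta",t,"rad",np.hypot(l[1]/.046,(l[0]+.017)/.0398),"zerr",(o["position"]-pos(t))[2],"F",o["ft_force"],"w",o["grip_width"],"x",M[:,0])
    print("car",car())
    p=o["position"]
    for j in range(n):
        q=pos(t+step*(j+1));print(np.round(M.T@(q-p)*100,2).tolist());p=q
E
python3 k.py 22.5 8
```

```text
t 11.2 theta 14.654021547124968 rad 1.001250400893508 zerr 0.002047455986689428 F [-0.38940779 -0.55467199 -2.44186119] w 0.021085944083841367 x [ 0.02532131  0.0105225  -0.99962398]
car (77, array([0.52550843, 0.0153419 , 0.12      ]), np.float64(-0.0009488601069304534))
[0.56, -1.61, -0.71]
[0.63, -1.19, -1.19]
[0.8, -0.58, -1.49]
[0.86, 0.11, -1.57]
[0.78, 0.79, -1.41]
[0.58, 1.35, -1.03]
[0.3, 1.7, -0.5]
[-0.03, 1.79, 0.11]
```

```bash
python3 -m inch '[[[0.4,-1.6,-0.7,0,0],[0.6,-1.2,-1.2,0,0],[0.8,-0.6,-1.5,0,0],[0.9,0.1,-1.6,0,0],[0,0,0,0,0]]]' 15; python3 k.py 22.5 8
```

```text
time: 11.67
position: [0.4904, -0.2007, 0.1183]
tool_rot: [-0.012, 0.695, 0.018, 0.718]
ft_force: [1.8, 2.2, -2.4]
grip_width: 0.0213
t 11.6667 theta 102.17071111066615 rad 1.0099479299344076 zerr 0.0017257881002993303 F [ 1.79852253  2.23112102 -2.43368402] w 0.021339326380304363 x [ 0.03232779  0.0097982  -0.99942929]
car (77, array([0.52603307, 0.01757491, 0.12      ]), np.float64(0.0012678860379319624))
[0.96, 0.77, -1.44]
[0.6, 1.3, -1.08]
[0.33, 1.67, -0.56]
[0.0, 1.79, 0.05]
[-0.32, 1.64, 0.65]
[-0.6, 1.24, 1.15]
[-0.78, 0.65, 1.48]
[-0.85, -0.04, 1.58]
```

Tracks very well. Continuing.

```bash
python3 -m inch '[[[0.9,0.8,-1.4,0,0],[0.6,1.3,-1.1,0,0],[0.3,1.7,-0.6,0,0],[0,1.8,0,0,0],[-0.3,1.6,0.6,0,0],[-0.6,1.2,1.1,0,0],[-0.8,0.7,1.5,0,0],[0,0,0,0,0]]]'; python3 k.py 22.5 8
```

```text
time: 12.38
position: [0.4829, -0.1129, 0.116]
tool_rot: [-0.018, 0.702, 0.018, 0.711]
ft_force: [1.5, -2.1, -0.2]
grip_width: 0.0214
t 12.3833 theta -109.8830644191701 rad 0.983385500565818 zerr 0.0024504977346632983 F [ 1.536134   -2.0838077  -0.15203521] w 0.021433131315819996 x [ 0.01245149  0.00107813 -0.9999219 ]
car (88, array([0.52571636, 0.02481147, 0.12      ]), np.float64(0.00851426143441323))
[-0.62, 0.31, 1.53]
[-0.85, -0.46, 1.51]
[-0.71, -1.09, 1.24]
[-0.45, -1.55, 0.78]
[-0.13, -1.78, 0.2]
[0.21, -1.73, -0.41]
[0.52, -1.43, -0.96]
[0.75, -0.9, -1.36]
```

```bash
python3 -m inch '[[[-0.6,0.3,1.5,0,0],[-0.8,-0.5,1.5,0,0],[-0.7,-1.1,1.2,0,0],[-0.4,-1.6,0.8,0,0],[-0.1,-1.8,0.2,0,0],[0.2,-1.7,-0.4,0,0],[0.5,-1.4,-1.0,0,0],[0,0,0,0,0]]]'; python3 k.py 22.5 8
```

```text
time: 13.1
position: [0.5314, -0.1812, 0.1425]
tool_rot: [-0.013, 0.699, 0.023, 0.715]
ft_force: [-1.8, 4.0, -8.1]
grip_width: 0.021
t 13.1 theta 35.37140934606094 rad 1.020118570258608 zerr 0.0023105715131323534 F [-1.79471075  3.99083392 -8.13553548] w 0.021020449030680365 x [ 0.02192032  0.01548831 -0.99963974]
car (74, array([0.52410235, 0.03008597, 0.12      ]), np.float64(0.01383879350641943))
[0.84, -1.17, -1.24]
[0.8, -0.62, -1.48]
[0.86, 0.07, -1.57]
[0.8, 0.75, -1.42]
[0.61, 1.32, -1.05]
[0.33, 1.68, -0.53]
[0.0, 1.79, 0.08]
[-0.33, 1.63, 0.67]
```

```bash
python3 -m inch '[[[0.7,-1.2,-1.2,0,0],[0.8,-0.6,-1.5,0,0],[0.9,0.1,-1.6,0,0],[0.8,0.8,-1.4,0,0],[0.6,1.3,-1.0,0,0],[0.3,1.7,-0.5,0,0],[0,1.8,0.1,0,0],[0,0,0,0,0]]]'; python3 k.py 22.5 8
python3 - <<'E'
from k import *
# refine mark and pointer from the first pictures
T=np.load("top0.npy");S=np.load("scene0.npy")
mt=red(T,243,258,178,195,18);ms=red(S,250,275,215,240)
print(mt.round(1),ms.round(1),tri(mt[1:3],ms[1:3]))
for z in(.015,.02,.024):print(z,at(isc,*ms[1:3],z),at(isc,*ms[1:3],z)@[-Y,1,0])
E
```

```text
time: 13.82
position: [0.4611, -0.1587, 0.1032]
tool_rot: [-0.029, 0.696, 0.016, 0.717]
ft_force: [6.9, 1.3, -8.0]
grip_width: 0.0215
t 13.8167 theta 176.56467241576394 rad 0.9176275263857463 zerr 0.0047569284570600084 F [ 6.89852813  1.27470251 -8.00457563] w 0.0215193759407185 x [ 0.02996183 -0.01672459 -0.99941112]
car (92, array([0.52503652, 0.03745603, 0.12      ]), np.float64(0.021179893158509783))
[0.32, 1.76, -0.07]
[-0.46, 1.51, 0.85]
[-0.7, 1.03, 1.29]
[-0.83, 0.39, 1.54]
[-0.84, -0.31, 1.55]
[-0.72, -0.96, 1.33]
[-0.49, -1.47, 0.91]
[-0.19, -1.75, 0.34]
[ 18.  248.6 185.  247.  250.  183.  188. ] [ 19.  262.2 229.5 260.  265.  227.  232. ] (array([0.58780735, 0.05221186, 0.02331907]), array([ 0.17996007, -0.17289696,  0.23456521,  0.04568303]))
0.015 [0.58187732 0.04389862 0.015     ] 0.025860421337275383
0.02 [0.58571912 0.04848423 0.02      ] 0.03032694040414247
0.024 [0.58879255 0.05215272 0.024     ] 0.03390015565763582
```

```bash
python3 -m inch '[[[0.4,1.7,-0.1,0,0],[-0.4,1.5,0.8,0,0],[-0.7,1.0,1.3,0,0],[-0.8,0.4,1.5,0,0],[-0.8,-0.3,1.5,0,0],[-0.7,-1.0,1.3,0,0],[-0.4,-1.5,0.9,0,0],[0,0,0,0,0]]]'; python3 k.py 22.5 6
```

```text
time: 14.53
position: [0.5316, -0.1262, 0.1428]
tool_rot: [-0.025, 0.701, 0.023, 0.712]
ft_force: [-5.9, -9.5, -11.1]
grip_width: 0.0213
t 14.5333 theta -34.463614174150635 rad 1.0645295914933 zerr 0.002466471598288611 F [ -5.86703458  -9.53491276 -11.13316437] w 0.021322896173030154 x [ 0.01618117 -0.0021182  -0.99986683]
car (80, array([0.52642043, 0.04392641, 0.12      ]), np.float64(0.02760737250103529))
[-0.1, -1.83, 0.33]
[-0.01, -1.79, -0.05]
[0.33, -1.64, -0.64]
[0.61, -1.24, -1.14]
[0.8, -0.65, -1.47]
[0.87, 0.04, -1.57]
```

```bash
python3 -m inch '[[[-0.1,-1.8,0.3,0,0],[0.1,-1.8,-0.1,0,0],[0.4,-1.6,-0.7,0,0],[0.6,-1.2,-1.2,0,0],[0.8,-0.6,-1.5,0,0],[0,0,0,0,0]]]'; python3 k.py 12 4
python3 - <<'E'
from k import *
# scene: sample the scale line to look for mark/pointer, and red centroid
S=camera("scene");print(red(S,250,275,215,240).round(2))
cv2.imwrite("pics/s3.png",cv2.resize(S[205:245,245:290,::-1],None,fx=14,fy=14,interpolation=cv2.INTER_CUBIC))
T=camera("top");print(red(T,243,258,178,195,18).round(2))
np.save("s3.npy",S);np.save("t3.npy",T)
g=cv2.cvtColor(T,cv2.COLOR_RGB2GRAY);print(g[178:192,236:264])
E
```

```text
time: 15.08
position: [0.5152, -0.1975, 0.1318]
tool_rot: [-0.026, 0.692, 0.023, 0.721]
ft_force: [0.3, 5.3, -6.2]
grip_width: 0.0213
t 15.0833 theta 66.2288067364083 rad 1.022047282083446 zerr 0.0010982848850932814 F [ 0.2730706   5.29145106 -6.23011405] w 0.0213062638115937 x [ 0.04096243 -0.00269718 -0.99915705]
car (74, array([0.52673371, 0.0478173 , 0.12      ]), np.float64(0.03148855046017236))
[0.53, -0.17, -0.86]
[0.44, -0.06, -0.85]
[0.44, 0.14, -0.84]
[0.42, 0.33, -0.8]
[ 17.   261.89 229.76 260.   265.   228.   232.  ]
[0. 0. 0. 0. 0. 0. 0.]
[[179 177 178 178 180 179 173 162 137 105  82  68  63  68  71  78  78  79
   83  81  78  80  79  77  82  81  77  81]
 [176 178 177 181 179 175 165 147 116  90  73  68  68  69  75  78  79  80
   79  77  80  79  79  82  79  78  79  80]
 [177 179 180 180 173 170 151 123  94  75  68  68  70  71  78  80  81  84
   84  80  84  80  78  81  80  79  78  81]
 [175 178 179 178 172 154 129 100  76  70  67  72  73  76  82  80  84  84
   83  84  82  81  82  78  80  82  80  78]
 [175 178 178 175 163 136 106  80  68  64  70  74  76  82  84  83  85  85
[... 397 characters left out ...]
170 159 136 100  78  69  68  69  76  77  82  86  87  86  85  86  85  86
   86  85  85  85  84  84  84  83  84  80]
 [169 152 120  86  72  71  66  75  75  83  84  90  86  86  89  87  86  85
   87  85  84  84  86  85  84  86  87  83]
 [165 135 100  77  69  68  67  73  82  84  85  88  88  89  88  89  87  87
   91  88  85  88  87  86  83  86  83  87]
 [149 111  84  71  68  67  74  77  81  86  90  89  92  89  88  89  87  89
   87  84  89  86  88  87  86  86  86  83]
 [128  92  73  70  68  72  76  80  84  88  90  90  92  93  91  89  87  90
   92  86  88  84  86  85  82  85  88  87]
 [ 99  78  73  66  71  74  77  82  86  90  91  94  93  88  89  90  90  88
   90  89  87  91  89  87  87  86  86  86]]
```

```bash
python3 -m inch '[[[0.5,-0.2,-0.9,0,0],[0.4,-0.1,-0.9,0,0],[0.4,0.1,-0.8,0,0],[0.4,0.3,-0.8,0,0],[0,0,0,0,0],[0,0,0,0,0]]]'; python3 k.py 12 2
```

```text
time: 15.73
position: [0.4869, -0.1992, 0.1152]
tool_rot: [-0.031, 0.687, 0.022, 0.725]
ft_force: [2.3, -0.1, -2.1]
grip_width: 0.021
t 15.7333 theta 107.5171127082225 rad 0.9988003265236404 zerr 0.0007534917143693642 F [ 2.28050842 -0.07563486 -2.05258116] w 0.020974412490808177 x [ 0.05420197 -0.01061723 -0.99847355]
car (74, array([0.524245  , 0.04913452, 0.12      ]), np.float64(0.032882926776282705))
[0.47, 0.42, -0.77]
[0.35, 0.59, -0.67]
```

```bash
python3 -m inch '[[[0,0,0,0,0.34],[0,0,0,0,0.34],[0,0,0,0,0.34],[-0.8,0,0,0,0.34],[-1.5,0,0,0,0.34],[-2,0,0,0,0.34],[-2.5,0,0,0,0.34],[-3,0,0,0,0.34]]]'; python3 -m inch '[[[-2,0,-2,0,0.4],[-1,2.5,-1,0,0.4],[0,3,0,0,0.4],[0,3,0,0,0.4],[0,3,0,0,0.4],[0,3,0,0,0.4],[0,0,0,0,0.4],[0,0,0,0,0.4]]]';python3 - <<'E'
from k import *
print("car",car())
o=robot.get_obs();print(R.from_quat(o['tool_rot']).as_matrix().round(3))
i=camera_info("wrist");p=proj(i,[.585,.053,.025],True);print("mark px wrist",p)
W=camera("wrist");T=camera("top");S=camera("scene")
np.savez("w5.npz",a=W,**i);np.save("t5.npy",T);np.save("s5.npy",S)
for n,im in(("T",T),("S",S)):
    print(n,red(im,*((243,258,178,195,18) if n=="T" else (250,275,215,240,45))).round(2))
u,v=p.astype(int);print("wrist red",red(W,max(u-25,0),u+25,max(v-20,0),v+20,60).round(1))
E
```

```text
time: 16.45
position: [0.477, -0.1951, 0.2127]
tool_rot: [-0.028, 0.693, 0.027, 0.72]
ft_force: [-0.3, -0.3, -0.4]
grip_width: 0.0297
time: 17.12
position: [0.4362, -0.0521, 0.2547]
tool_rot: [-0.033, 0.686, 0.02, 0.727]
ft_force: [0.9, -0.0, -0.2]
grip_width: 0.0349
car (63, array([0.52422697, 0.04902756, 0.12      ]), np.float64(0.03277652806425763))
[[ 0.058 -0.073  0.996]
 [-0.015  0.997  0.074]
 [-0.998 -0.019  0.057]]
mark px wrist [322.08071313 258.14950992]
T [ 42.   248.63 189.97 246.   251.   183.   194.  ]
S [ 17.   261.88 229.77 260.   265.   228.   232.  ]
wrist red [0. 0. 0. 0. 0. 0. 0.]
```

```bash
python3 -m inch '[[[0.5,0.5,2,0,0.4],[0.5,0.5,2,0.03,0.4],[0.5,0.5,2,0,0.4],[0.5,0.5,2,0,0.4],[0.5,0.4,2,0,0.4],[0,0,0.5,0,0.4],[0,0,0,0,0.4],[0,0,0,0,0.4]]]';python3 - <<'E'
from k import *
i=camera_info("wrist");p=proj(i,[.585,.053,.025],True);print("mark px wrist",p)
W=camera("wrist");T=np.load("t5.npy");S=np.load("s5.npy")
np.savez("w6.npz",a=W,**i)
u,v=p.astype(int);print("wrist red",red(W,max(u-25,0),u+25,max(v-20,0),v+20,60).round(1))
u0,v0=u-35,v-25;print("wrist crop origin",u0,v0)
w=cv2.resize(W[v0:v0+50,u0:u0+70,::-1],None,fx=8,fy=8,interpolation=cv2.INTER_CUBIC)
t=cv2.resize(T[172:200,236:271,::-1],None,fx=7,fy=7,interpolation=cv2.INTER_CUBIC)
s=cv2.resize(S[212:240,248:283,::-1],None,fx=7,fy=7,interpolation=cv2.INTER_CUBIC)
c=np.zeros((400,800,3),np.uint8);c[:w.shape[0],:w.shape[1]]=w;c[:196,555:800]=t;c[200:396,555:800]=s
cv2.imwrite("pics/chk.png",c)
E
```

```text
time: 17.98
position: [0.5474, -0.0342, 0.2322]
tool_rot: [-0.015, 0.687, 0.002, 0.726]
ft_force: [-0.2, 0.7, 0.2]
grip_width: 0.0348
mark px wrist [327.37600667 190.02207098]
wrist red [160.  338.9 188.2 323.  351.  170.  198. ]
wrist crop origin 292 165
```

View pics/chk.png

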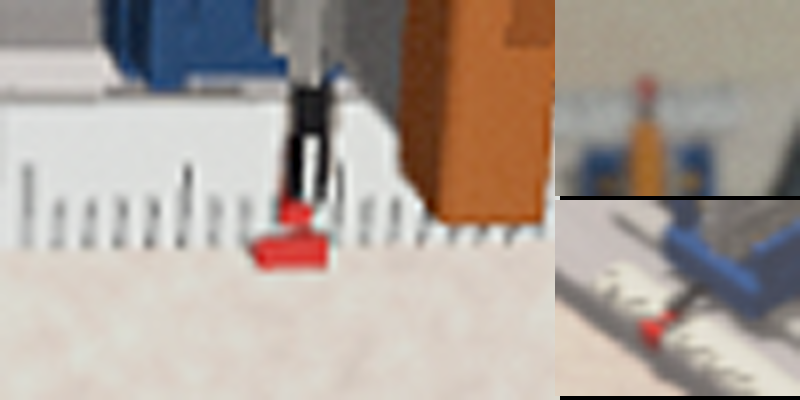

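The check shows the pointer's white line at (313,165) in the wrist crop, with the red stripe centred at (297,212) just beyond its tip. They nearly coincide, with some parallax from the pointer's height.

Run:
```python
from k import *
i=dict(np.load("w6.npz"));y=[-Y,1,0]
f=lambda u,v,z:at(i,292+u/8,165+v/8,z,True)
m=f(297,212,.0235);print("mark",m,m@y)
print("ticks",f(28,245,.0235)@y,f(188,245,.0235)@y,"tick dir",f(188,165,.0235)-f(182,245,.0235))
for z in(.024,.027,.03,.033):p=f(313,165,z);print(z,p,(p-m)@y)
W=i["a"][165:215,292:362].astype(int);w=W[...,0]-W[...,1:].max(-1);b=W.min(-1)
print("red cols 188-193");print(np.where(w[23:32,28:46]>0,w[23:32,28:46],0))
print("min ch");print(b[14:27,30:46])
```

```text
mark [0.58744628 0.05589346 0.0235    ] 0.037682628843247745
ticks -0.00597417105159203 0.02004013592900417 tick dir [-0.01353117 -0.00021983  0.        ]
0.024 [0.57926194 0.05758913 0.024     ] 0.001949384310293892
0.027 [0.57829346 0.05682724 0.027     ] 0.0012175154687408428
0.03 [0.57732497 0.05606535 0.03      ] 0.00048564662718777974
0.033 [0.57635649 0.05530346 0.033     ] -0.0002462222143652659
red cols 188-193
[[  0   0   0   0   0   0  14  41   7   0   0   0   0   0   0   0   0   0]
 [  0   0   0   0   0   0   7  70  30   0   0   0   1   0   0   0   0   0]
 [  0   0   0   0   0   0   0 117 119  96  50   5   0   0   0   0   0   0]
 [  0   0   0   0   0   0   4 147 149 152 161   5   0   0   0   0   0   0]
 [  0   0   0   0   0   0   9 150 155 158 125   0   0   0   0   0   0   0]
 [  0   0   0   0   0   0   0  42  74  94  84   0   0   0   0   0   0   0]
 [  0   0   0   1  20  40  42  66  89 115 122  95  67   0   0   0   0   0]
 [  0   0   5  38 109 150 148 146 144 144 146 150 150   0   1   2   4   4]
 [  4   3   9  61 141 148 150 149 147 150 150 155 150   0   7   8   7   8]]

[... 178 characters left out ...]
  30  24 134 203 221 219 218]
 [219 218 220 221 227 152  23  21 171 158  25 152 227 219 219 219]
 [219 220 219 221 217 135  18  17 213 181  19 152 227 219 219 218]
 [219 219 219 222 205 115  11  23 211 148  24 148 214 221 218 217]
 [219 218 220 222 205 117  20  14 226 151  20 157 165 223 220 217]
 [220 218 218 222 200 108  18  29 236 129  23 166 125 224 219 217]
 [219 220 219 223 189  85  23  35 236 102  30 211 123 225 219 219]
 [219 219 219 225 184  70  23  33 237 100  74 231 123 225 220 220]
 [200 211 222 213 153  49  25  62 211  96  86 229 123 224 221 208]
 [171 196 222 204 128  28  42  66 135 122 169 201 146 225 216 172]
 [166 189 224 207 132  43  61  52  46 153 216 183 156 223 213 163]]
```

Run:
```python
from k import *
T0=np.load("top0.npy").astype(int);T5=np.load("t5.npy").astype(int)
for n,T in(("T0",T0),("T5",T5)):
    c=T[188:222,235:285];w=c[...,2]-c[...,0];m=w>25;v,u=np.nonzero(m);print(n,len(u),u.min()+235,u.max()+235,(u*w[v,u]).sum()/w[v,u].sum()+235,v.min()+188,v.max()+188)
    bl=np.where(w>0,w,0)[6:28].sum(0);print(bl)
print("pointer gray T0");print(T0[184:193,250:268].sum(-1)//3)
print("red-max T0");print((T0[...,0]-T0[...,1:].max(-1))[181:190,243:256])
print("red-max T5");print((T5[...,0]-T5[...,1:].max(-1))[181:190,243:256]);print("gray T5");print(T5[181:192,240:260].sum(-1)//3)
for p in([.58,.02,.026],[.58,.055,.026]):print(proj(it,p))
print("cam",-cv2.Rodrigues(it["rvec"])[0].T@it["tvec"])
```

```text
T0 164 250 269 258.5058001189768 193 215
[  0   0   0   0   0   0   0   0   0   0   0   0   0   2 130 539 817 760
 689 591 406 210 106  89  91  91  89 152 328 529 578 554 645 593 263  22
   0   0   0   0   0   0   0   0   0   0   0   0   0   1]
T5 134 240 259 247.44463213213214 193 215
[  0   0   0   2 164 611 854 733 615 467 211 129 116 117 106  68  27   9
 112 282 384 416 547 441 146  23  13  30  49  65 102 129 161 189 211 244
 250 258 232 225 223 196 183 162 175 194 216 235 252 256]
pointer gray T0
[[109 125 128 130 135 133 134 133 131 125 129 132 137 138 138 140 139 139]
 [111 126 130 131 137 136 131 129 123 116 123 135 139 139 140 142 141 142]
 [117 136 136 131 135 138 133 127 113 107 120 136 141 144 142 140 142 144]
 [127 141 141 139 138 143 137 123 103 100 121 135 143 145 143 142 142 143]
 [132 144 146 142 143 145 137 118  99  98 123 142 148 145 144 142 143 143]
 [134 143 142 143 141 142 133 112  88  95 116 137 143 145 138 141 141 143]
 [130 133 133 132 129 127 117  97  80  83 109 126 131 135 136 139 136 137]
 [124 123 125 123 122 114 106  89  72  74  97 107 115 117 120 121 12
[... 1201 characters left out ...]
 148 143]
 [150 152 148 148 147 145 136 127 114 104 122 139 142 143 150 150 152 149
  151 148]
 [152 153 150 151 154 152 141 130 114 111 128 147 154 149 152 153 154 157
  157 155]
 [150 158 156 160 163 158 146 131 112 110 137 154 160 155 157 160 163 165
  164 161]
 [156 161 164 161 165 160 152 131 110 110 133 157 162 158 158 163 166 162
  161 163]
 [161 162 164 162 163 158 145 130 115 114 134 148 157 158 156 159 160 158
  160 161]
 [158 160 161 159 154 151 134 120 111 109 121 138 146 146 147 147 140 143
  147 149]
 [145 147 149 150 145 140 128 112 105 108 119 129 135 138 134 126 122 125
  133 140]]
[257.97065373 186.8436124 ]
[248.0054189  186.84571399]
cam [0.31859382 0.03040019 1.22205402]
```

Top-camera check: pointer column is about 248.35 px against the mark at about 248.6 px, so it is within roughly 0.8 mm. The wrist view gives about +0.5 to +1.2 mm. Both are inside ±2.5 mm, so I'm handing in.

```bash
python3 -c "
from h import *
o=robot.get_obs();print(o['time'],o['position'],o['ft_force']);print(robot.hand_in())"
```

```text
18.0333 [ 0.54708063 -0.03428486  0.23223035] [-0.25735561  0.11241397 -0.58329404]
the job is handed in; nothing more can be done
None
```

The stop is set and the job is handed in at 18.0 s, but no verdict came back. My last checks put the pointer about 1 mm past the middle of the red mark, inside the 2.5 mm allowed.

- **Blade:** I took the orange blade from the rack and pressed it into the clip until the force climbed to about 37 N with no further travel, at the expected height. I then let go. Later pictures show it in the clip: about 1 mm off the middle along it, under 1 mm across.
- **Crank:** I gripped the red knob and wound it about 2¼ turns clockwise, which moved the carriage about 34 mm. I then let go and drew the arm clear.
- **Pointer on the mark:** The top camera puts the white line about 0.8 mm past the middle of the mark. The wrist camera says about +0.5 to +1.2 mm, up to 2 mm if the pointer sits lower than I assumed. Carriage travel disagrees slightly: about 34 mm measured against 34.8 mm needed, which would leave the line just short.
- **Clear of the scene:** The arm stood free above the table at hand-in, with only sensor noise on the wrist force. I saw no bystander move, but I did not measure them.

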